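# Set the length stop of the saw board and load the block

### The job

The oak block on the saw board is to be sawn to the length marked by the red clip: push the length stop along the fence, past any other notch on the way, until its plunger drops into the notch at the red clip. Then push the block back flat against the fence and gently slide it along until its end butts against the stop, leaving the stop clicked in at the red clip. Only push, never forcing, gripping or lifting anything, and do not disturb the pencil, wooden sleeve and tin of nails.

Things in the scene. Friction and masses are not known exactly. Their poses are not given: they have to be found in the camera images.
- board: saw board screwed to the bench: pale wooden base 230 x 460 x 15 mm, origin at the centre of its underside (bench top), z up, +x away from the robot, +y to the robot's left. Along its far side stands an aluminium fence (board x 0.055 to 0.085, y -0.222 to 0.226, top z 0.062); behind it a ledge (x to 0.108, top z 0.062) carries the clips. A saw slot crosses it at y = -0.060
- fence_face (a point): foot of the fence's front face, mid board (board x 0.055, y 0, z 0.015 = top of the base); axes as the board. On the fence lies a steel index bar 18 mm wide, top z 0.070, with four notches across it at board y = 0.138, 0.098, 0.058, 0.018
- stop (a joint): travel of the length stop in m: 0 at the left end, grows towards board -y, at most 0.185; notches at 0.055, 0.095, 0.135, 0.175. It starts left of them all (0 to 0.022). About 3 N slides it; entering a notch it snaps up to 7 mm ahead of the push, which falls to nothing, and centres itself; then about 14 N pushes it out, either way
- stop_push (a point): centre of the left end face (towards board +y) of the stop's black carriage, where to push it towards -y. The carriage, 44 mm (x) x 56 mm (y), rides on the fence from z 0.070 to 0.096; its brass plunger cap tops out at z 0.109; its right end face is 56 mm towards -y from here. Axes as the board
- stop_face (a point): on the right face (towards board -y) of the stop's aluminium arm, which hangs in front of the fence from the carriage's right end (board x -0.010 to 0.053, z 0.018 to 0.088); the point is at board x 0.0215, z 0.040. The block's end butts here. Axes as the board
- stop_pointer (a point): brass pointer in the middle of the carriage's far side; it stands at a clip's y when the stop sits in that clip's notch. Axes as the board
- plunger (a joint): how far the stop's spring plunger (a steel roller at its foot) has dropped, in m: under 0.0015 while it rides on the bar, about 0.0045 when it sits in a notch
- clip_red: red plastic clip 24 x 16 x 30 mm on the ledge behind the fence, at the y of the wanted notch; origin in the middle of its width, on the ledge top (board z = 0.062); its top at board z = 0.078. It marks one of the three notches y = 0.138, 0.098, 0.058
- clip_yellow: yellow clip of the same kind at another notch, not wanted
- clip_blue: blue clip of the same kind at another notch, not wanted
- oak_centre (a point): centre of the oak block, 100 mm (its x) x 185 mm (its y) x 45 mm high, 0.36 to 0.54 kg, lying on the base (centre at board z = 0.0375). It starts in front of the right part of the fence, 12 to 22 mm off it and up to 3.5 degrees askew. 2 to 6 N slides it
- oak_end (a point): centre of the block's left end face (towards +y), which must butt on the stop; axes as the block
- oak_back (a point): centre of the block's far long side (towards +x), which must lie on the fence; axes as the block
- carpenter_pencil: yellow pencil, 7 mm thick, 175 mm long, lying loose along the left front of the base; origin at its middle; leave alone
- sleeve: turned wooden sleeve, 44 mm across, 40 mm high, standing on the bench just left of the board; leave alone
- tin: grey tin of nails, 66 mm across, 75 mm high, standing behind the fence; leave alone

How it is judged:
On the way, in this order (a step that is already met when the one before it is completed fails the run):
1. the length stop has dropped into the notch at the red clip (y of stop_pointer in the frame of clip_red between -0.0025 and 0.0025 m and value of joint plunger above 0.002 m), for 0.2 s.
2. the block butts against the stop (y of oak_end in the frame of stop_face above -0.003 m and x of oak_back in the frame of fence_face above -0.004 m), for 0.2 s.
At the end, for the whole second after the job is handed in: The stop's pointer is within 2.5 mm of the middle of the red clip along the fence and its plunger is down in the notch (dropped by more than 2 mm); the block lies on the base with its end within 3 mm of the stop's arm, its far side within 4 mm of the fence and parallel to it within 2 degrees (all of step 1 and all of step 2 and y of oak_end in the frame of stop_face below 0.003 m and x of oak_back in the frame of fence_face below 0.003 m and angle between the y axis of oak_centre and the y axis of board, either way round below 0.035 rad and z of oak_centre in the frame of board between 0.0335 and 0.0415 m); the robot touches nothing.
It fails at once if the block is lifted or tipped (z of oak_centre in the frame of board above 0.05 m or angle between oak_centre's own z axis and vertical above 0.2 rad).
It fails at once if the length stop is gripped or forced (more than 35 N from the fingers) (contact force between the fingers and stop above 35 N).
It fails at once if the pencil, wooden sleeve or tin is shifted by more than 20 mm (distance of any of carpenter_pencil, sleeve, tin from where it was at the start of the episode above 0.02 m).
It also fails if it takes over 61 s, if anything falls off the work surface, if the arm or the gripper's body presses on something with over 40 N, if the wrist force passes 120 N, or if a joint passes its speed limit or range.

### The arm

A 6-joint arm with a two-finger parallel gripper is mounted at the origin on a cart in front of the work surface, level with it; the furniture and walls round the work are solid. World frame = base frame: x ahead of the robot, y to its left, z up, the work surface at z = 0. Lengths are in m, angles in rad, forces in N, time in s.
With the tool pointing down it reaches from about 0.325 to 0.9 m from the base axis. Payload 3.5 kg.
Tool frame: the origin (TCP) lies at the very end of the fingers, on their centre line; the grasp point (between the pads) lies 19 mm behind it; z points along the fingers, y is the line along which they close (so a half turn about z gives the same grasp; the last joint's range is limited). The gripper opens to 85 mm and grips with 20 to 120 N. Pads are 22 mm wide; open, the fingers measure 114 mm over their backs; the gripper's body (76 mm by 85 mm) begins 54 mm behind the grasp point. The pads swing forward as they close: fully open they stand 13 mm farther back than shut.
Start: joints at [1.195, 0.276, -0.026, 1.268, 0, 1.467], TCP at [0.168, 0.602, 0.231] pointing down, gripper open.
Joint ranges: [-3.12, 3.12], [-0.85, 1.88], [-1.08, 1.24], [-1.95, 2.15], [-1.57, 1.53], [-3.14, 3.14]. Speed limits (rad/s): [2.57, 2.57, 3.14, 3.14, 3.14, 3.14].

### API

Orientations are given as a rotation vector (axis times angle).
In Python, from cell import robot gives the robot as it stands.
- The arm moves only by the tool send_rows, never from a script. Its argument "increments" is a list of rows, each an object with "hand": the closure, from -1 (fully open) to 1 (shut); "delta_pos": the shift along the tool's x, y, z in units of 40 mm (1.0 is 40 mm), a list of three; "rot": the turn, a rotation vector about the tool's x, y, z in rad, a list of three. In form: [{"hand": hand, "delta_pos": [tx, ty, tz], "rot": [ax, ay, az]}, ...]. A call has 1 to 12 rows; each row is the pose to reach, as a shift and turn from the pose commanded when the call began, along the tool's axes at that moment; what a row does not reach only later rows make up. A row lasts 1/12 s, in which the tool goes at most 41.7 mm and 7.16 degrees, less where a joint would pass 70% of its speed; a pose out of reach is approached as far as the arm can. A call with a gripper value outside its range is refused whole. The fingers move at their own pace and stop on an object; "newtons" is the grip in N (left out, the last holds). Time passes only in rows, so rows that repeat a pose let the fingers close. It gives the time, the measured TCP pose, the force, the opening and the grip force at its end, in the units of the state.
- robot.observe(): the state, without advancing time (a new reading comes with each control period).
- robot.capture(name): name is "side" or "top"; returns the picture (384x512x3 uint8, red, green, blue); there is no depth.
- robot.get_calibration(name): a dict with "mtx" (3x3 intrinsics, pixels), "view" (4x4, takes a point from world to camera coordinates). Camera axes: x right, y down, z forward; pixel columns grow to the right and rows downward; lengths in m; the calibration is good to about 2 mm. A picture is of the moment at which its call begins. get_calibration takes no time and is no camera call.
- robot.finish_job(): hands the job in; it is judged then, once.
The state is a dict: "time": time; "joint_positions": joint angles; "dq": joint speeds; "joint_torque": joint torques, N m; "eef_pos": TCP position; "tcp_rot": TCP orientation; "force": force on the tool from outside, world axes, zero at the start; "torque": the same for the moment, N m; "gripper_width": opening from 0.0 (shut) to 1.0 (fully open); "finger_force": force on a finger pad.
Only numpy, scipy, OpenCV 4.12 (cv2) and the standard library are available. Lean on these libraries where they do the work, as an engineer would, in place of code of your own. Each camera call takes 0.05 s, during which the arm holds its last target. There are 200 camera calls.

## Working session

There is one attempt and no reset: what is moved stays moved. The work goes in short steps, Python scripts to look and compute and a tool call to move; the robot and the scene stay as the last step left them, time stands still between calls to the robot, and variables do not carry over. Pictures are saved under pics/ and viewed, at most 10 in all, crops included, and the job is handed in when it is done.

Besides the shell and the picture viewer there is one more tool, called after "Call:" as name(argument=value, ...) on one line, values as JSON. send_rows: Moves the arm, as the interface text tells. Its arguments: {"type":"object","properties":{"increments":{"type":"array"},"newtons":{"type":"number"}},"required":["increments"]}

```bash
mkdir -p pics
python3 - <<'E'
from cell import robot
import cv2
s=robot.observe();print({k:(v if k in('time','eef_pos','tcp_rot','force','gripper_width') else 0) for k,v in s.items()})
for n in('side','top'):
    im=robot.capture(n);cv2.imwrite(f'pics/{n}0.png',im[:,:,::-1]);c=robot.get_calibration(n);print(n,c['mtx'],c['view'])
E
```

```text
{'time': 0.0, 'joint_positions': 0, 'dq': 0, 'joint_torque': 0, 'eef_pos': array([0.1681056 , 0.60114086, 0.23012048]), 'tcp_rot': array([-0.42712659, -3.11188317,  0.00346773]), 'force': array([-1.10305022,  0.04532142, -0.29453163]), 'torque': 0, 'finger_force': 0, 'gripper_width': 1.003616632647883}
side [[396.04813308   0.         252.17928314]
 [  0.         396.04813308 190.9201609 ]
 [  0.           0.           1.        ]] [[-0.98047232 -0.1966164  -0.00400291  0.57732024]
 [-0.12064956  0.61747118 -0.77728568  0.06664971]
 [ 0.1552988  -0.76162414 -0.62913508  0.87308231]
 [ 0.          0.          0.          1.        ]]
top [[478.54269606   0.         255.43679249]
 [  0.         478.54269606 190.97810983]
 [  0.           0.           1.        ]] [[ 0.01700589 -0.9998457  -0.00440107  0.0917044 ]
 [-0.99579885 -0.01654063 -0.09006142  0.58460539]
 [ 0.08997472  0.00591415 -0.99592649  1.02154456]
 [ 0.          0.          0.          1.        ]]
```

View pics/side0.png

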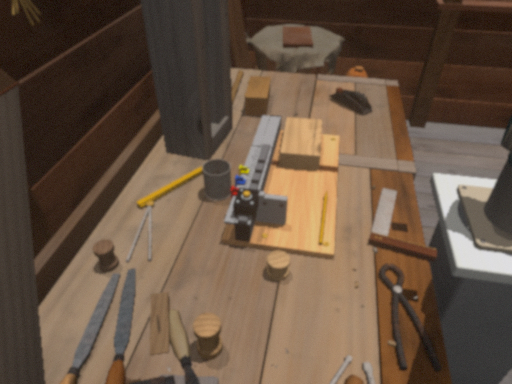

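View pics/top0.png

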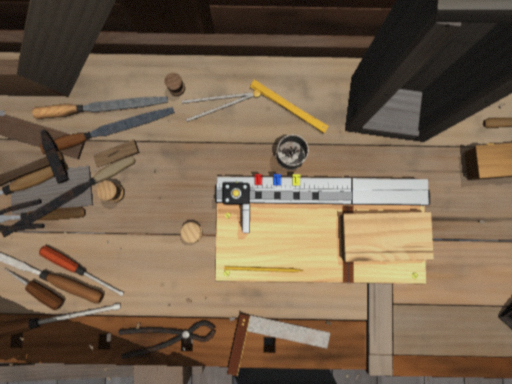

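The side and top views show the stop carriage at top pixel (236,192). The clips are red (258,180), blue (277,180) and yellow (296,180), and the block spans about (344–433, 210–262). The tin is at (291,150), the sleeve at (191,232) and the pencil along row 268. Next I'll enlarge this area for edge measurements.

```bash
cat > h.py <<'E'
import numpy as np,cv2
from cell import robot
def ray(n,uv,z):
    c=robot.get_calibration(n);V=np.array(c['view']);K=np.array(c['mtx']);R,t=V[:3,:3],V[:3,3]
    o=-R.T@t;d=R.T@np.linalg.solve(K,[uv[0],uv[1],1.]);return o+d*(z-o[2])/d[2]
def crop(im,x0,y0,x1,y1,s,f):
    cv2.imwrite(f,cv2.resize(im[y0:y1,x0:x1,::-1],None,fx=s,fy=s,interpolation=cv2.INTER_CUBIC))
E
python3 - <<'E'
from h import *
im=cv2.imread('pics/top0.png')[:,:,::-1];crop(im,210,165,440,290,3.4,'pics/c1.png')
hsv=cv2.cvtColor(np.ascontiguousarray(im),cv2.COLOR_RGB2HSV)
for n,lo,hi in(('red',(0,150,90),(6,255,255)),('red2',(174,150,90),(180,255,255)),('blue',(105,150,60),(125,255,255)),('yel',(24,150,120),(34,255,255))):
    m=cv2.inRange(hsv,lo,hi);m[:165]=0;m[200:]=0;m[:,:210]=0;m[:,320:]=0
    y,x=np.nonzero(m); 
    if len(x): print(n,len(x),x.mean(),y.mean(),ray('top',(x.mean(),y.mean()),.078))
E
```

```text
red 71 257.8169014084507 178.33802816901408 [0.6049061  0.09669501 0.078     ]
blue 67 276.64179104477614 179.07462686567163 [0.60400709 0.05739442 0.078     ]
yel 69 290.4347826086956 180.05797101449275 [0.60241757 0.02860483 0.078     ]
```

View pics/c1.png

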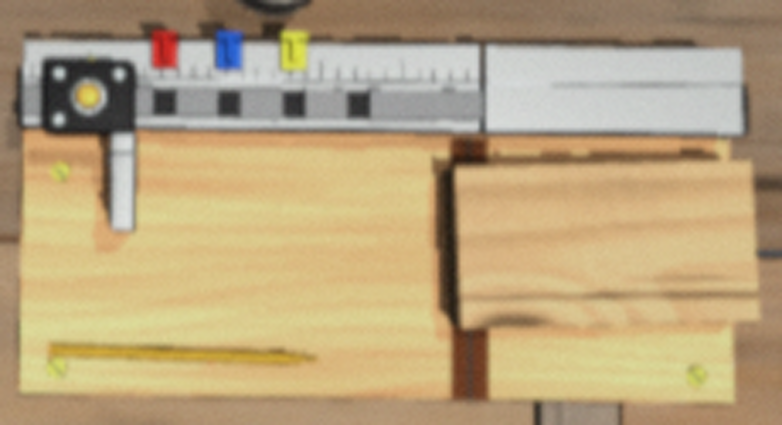

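The crop shows the red clip (164,48) over the first notch (164,103). Carriage is x 43–134, y 58–132. The arm's right face is at x 134, the block's top corners are (453,166), (751,159), (759,320), (461,328), and the base corners are (20,392) and (735,402).

```bash
cat >> h.py <<'E'
def cr(p,z): return ray('top',(210+(p[0]+.5)/3.4-.5,165+(p[1]+.5)/3.4-.5),z)[:2]
E
python3 - <<'E'
from h import *
N=[cr(p,.07) for p in((164,103),(229,103),(294,104),(358,105))]
C=[cr(p,.015) for p in((20,392),(735,402))]
C.append(cr((20,128),.062)); 
print('notch',N);print('base',C)
d=C[0]-C[1];th=np.arctan2(-d[0],d[1]);print('L',np.linalg.norm(d),'yaw',th)
d2=N[0]-N[3];print(np.arctan2(-d2[0],d2[1]),np.linalg.norm(d2))
R=np.array([[np.cos(th),-np.sin(th)],[np.sin(th),np.cos(th)]])
e=[N[i]-R@[.070,y] for i,y in enumerate((.138,.098,.058,.018))]
b=[C[0]-R@[-.115,.23],C[1]-R@[-.115,-.23]]
print('origin',e,b)
o=(np.mean(e,0)+np.mean(b,0))/2
B=lambda p,z:R.T@(cr(p,z)-o)
print('o',o,'carriage',B((43,95),.096),B((134,95),.096),B((88,58),.096),B((88,132),.096),'plunger',B((88,95),.109),'arm',B((134,180),.088),B((122,230),.088))
q=[B(p,.06) for p in((453,166),(751,159),(759,320),(461,328))];print('block',q,np.linalg.norm(q[0]-q[1]))
print('clipred',B((165,48),.078),'pencil',B((50,350),.02),B((315,358),.02))
print(ray('top',(191,231),.04),ray('top',(291,150),.075))
E
```

```text
notch [array([0.57079876, 0.09598846]), array([0.57146609, 0.05590187]), array([0.57151447, 0.01582363]), array([ 0.57155257, -0.02361991])]
base [array([0.38799531, 0.1852122 ]), array([ 0.38964919, -0.27209237]), array([0.55438609, 0.1851799 ])]
L 0.4573075543698715 yaw 0.0036165855511731165
0.006302235187105641 0.11961074526946631
origin [array([ 0.50129831, -0.0422638 ]), array([ 0.50182097, -0.04235065]), array([ 0.50172469, -0.04242915]), array([ 0.50161813, -0.04187296])] [array([ 0.50382637, -0.04437039]), array([ 0.50381663, -0.04167796])]
o [ 0.50271851 -0.04262666] carriage [0.07032525 0.21117702] [0.07103707 0.15645499] [0.09305145 0.18449677] [0.04839496 0.18373139] plunger [0.06955371 0.18349803] arm [0.02026378 0.15585554] [-0.00988247  0.16263664]
block [array([ 0.03252425, -0.04142152]), array([ 0.03930273, -0.22608225]), array([-0.05965249, -0.2290605 ]), array([-0.06702149, -0.04603237])] 0.18478509519051806
clipred [0.10180422 0.1381892 ] pencil [-0.08665389  0.20919806] [-0.08939105  0.03987837]
[0.49320108 0.2383065  0.04      ] [0.66641777 0.0278776  0.075     ]
```

```bash
cat >> h.py <<'E'
from scipy.spatial.transform import Rotation as Ro
def plan(t,yaw=.005):
    s=robot.observe();A=Ro.from_rotvec(s['tcp_rot']);G=Ro.from_euler('z',yaw)*Ro.from_rotvec([0,np.pi,0])
    print('t',s['time'],'pos',np.round(s['eef_pos'],4),'f',np.round(s['force'],1),'delta',np.round(A.inv().apply(np.array(t)-s['eef_pos'])/.04,3),'rot',np.round((A.inv()*G).as_rotvec(),4))
E
python3 -c "
from h import *;plan((.572,.215,.15));print(robot.observe()['joint_positions'])"
```

```text
t 0.1 pos [0.1681 0.6012 0.2302] f [-0.7 -1.2  1. ] delta [-12.325  -6.574   2.017] rot [-0.002  -0.0005 -0.2778]
[ 1.19457682e+00  2.77119667e-01 -2.77543430e-02  1.26801512e+00
  1.19944906e-05  1.46733896e+00]
```

Call:
send_rows(increments=[{"hand": 1,"delta_pos": [-3,-1.6,0.5],"rot": [0,0,-0.1]},{"hand": 1,"delta_pos": [-6,-3.2,1],"rot": [0,0,-0.2]},{"hand": 1,"delta_pos": [-12.33,-6.57,2],"rot": [-0.002,0,-0.278]},{"hand": 1,"delta_pos": [-12.33,-6.57,2],"rot": [-0.002,0,-0.278]},{"hand": 1,"delta_pos": [-12.33,-6.57,2],"rot": [-0.002,0,-0.278]},{"hand": 1,"delta_pos": [-12.33,-6.57,2],"rot": [-0.002,0,-0.278]},{"hand": 1,"delta_pos": [-12.33,-6.57,2],"rot": [-0.002,0,-0.278]},{"hand": 1,"delta_pos": [-12.33,-6.57,2],"rot": [-0.002,0,-0.278]},{"hand": 1,"delta_pos": [-12.33,-6.57,2],"rot": [-0.002,0,-0.278]},{"hand": 1,"delta_pos": [-12.33,-6.57,2],"rot": [-0.002,0,-0.278]},{"hand": 1,"delta_pos": [-12.33,-6.57,2],"rot": [-0.002,0,-0.278]},{"hand": 1,"delta_pos": [-12.33,-6.57,2],"rot": [-0.002,0,-0.278]}])

```text
time: 1.1
eef_pos: [0.5271, 0.2582, 0.1597]
tcp_rot: [0.008, -3.141, -0.003]
force: [-0.4, 0.6, 0.4]
gripper_width: 0.001
finger_force: 0.0
```

Call:
send_rows(increments=[{"hand": 1,"delta_pos": [-1,-1,0.2],"rot": [0,0,0]},{"hand": 1,"delta_pos": [-1,-1,0.2],"rot": [0,0,0]},{"hand": 1,"delta_pos": [-1,-1,0.2],"rot": [0,0,0]},{"hand": 1,"delta_pos": [-1,-1,0.2],"rot": [0,0,0]}])

```text
time: 1.43
eef_pos: [0.5663, 0.2196, 0.1516]
tcp_rot: [0.005, -3.14, -0.003]
force: [-1.3, -0.2, -0.8]
gripper_width: 0.005
finger_force: 0.0
```

```bash
python3 -c "
from h import *;plan((.572,.195,.079))"
```

```text
t 1.4333 pos [0.5663 0.2196 0.1516] f [-1.3 -0.2 -0.8] delta [-0.144 -0.619  1.813] rot [ 0.0021 -0.0018 -0.0017]
```

Call:
send_rows(increments=[{"hand": 1,"delta_pos": [-0.14,-0.37,0.9],"rot": [0,0,0]},{"hand": 1,"delta_pos": [-0.14,-0.37,1.8],"rot": [0,0,0]},{"hand": 1,"delta_pos": [-0.14,-0.37,1.8],"rot": [0,0,0]},{"hand": 1,"delta_pos": [-0.14,-0.37,1.8],"rot": [0,0,0]}])

```text
time: 1.77
eef_pos: [0.5685, 0.2063, 0.0785]
tcp_rot: [0.011, -3.135, -0.002]
force: [-0.5, 0.1, 0.8]
gripper_width: 0.001
finger_force: 0.0
```

Run:
```python
from h import *
plan((.572,.185,.08))
crop(robot.capture('side'),190,130,360,260,4.5,'pics/s1.png')
```

```text
t 1.7667 pos [0.5685 0.2063 0.0785] f [-0.5  0.1  0.8] delta [-0.084 -0.533 -0.039] rot [ 0.001  -0.0063  0.002 ]
```

View pics/s1.png

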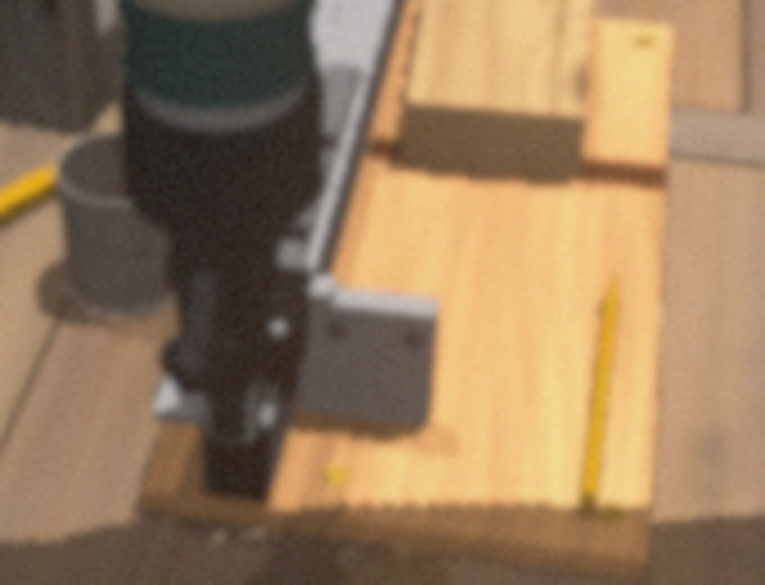

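The fingers (crop ~235,440) stand just left of the carriage, above the bar and in line with it, so I'll start pushing.

Call:
send_rows(increments=[{"hand": 1,"delta_pos": [-0.08,-0.1,-0.02],"rot": [0,0,0]},{"hand": 1,"delta_pos": [-0.08,-0.2,-0.02],"rot": [0,0,0]},{"hand": 1,"delta_pos": [-0.08,-0.3,-0.02],"rot": [0,0,0]},{"hand": 1,"delta_pos": [-0.08,-0.37,-0.02],"rot": [0,0,0]},{"hand": 1,"delta_pos": [-0.08,-0.44,-0.02],"rot": [0,0,0]},{"hand": 1,"delta_pos": [-0.08,-0.51,-0.02],"rot": [0,0,0]},{"hand": 1,"delta_pos": [-0.08,-0.58,-0.02],"rot": [0,0,0]},{"hand": 1,"delta_pos": [-0.08,-0.65,-0.02],"rot": [0,0,0]},{"hand": 1,"delta_pos": [-0.08,-0.72,-0.02],"rot": [0,0,0]}])

```text
time: 2.57
eef_pos: [0.5757, 0.1776, 0.0814]
tcp_rot: [-0.009, 3.141, 0.007]
force: [-0.2, 4.9, 2.2]
gripper_width: -0.003
finger_force: 2.0
```

Call:
send_rows(increments=[{"hand": 1,"delta_pos": [0,-0.06,0],"rot": [0,0,0]},{"hand": 1,"delta_pos": [0,-0.12,0],"rot": [0,0,0]},{"hand": 1,"delta_pos": [0,-0.18,0],"rot": [0,0,0]},{"hand": 1,"delta_pos": [0,-0.24,0],"rot": [0,0,0]},{"hand": 1,"delta_pos": [0,-0.3,0],"rot": [0,0,0]},{"hand": 1,"delta_pos": [0,-0.36,0],"rot": [0,0,0]},{"hand": 1,"delta_pos": [0,-0.42,0],"rot": [0,0,0]},{"hand": 1,"delta_pos": [0,-0.48,0],"rot": [0,0,0]}])

```text
time: 3.23
eef_pos: [0.5758, 0.1574, 0.0811]
tcp_rot: [-0.008, 3.141, 0.003]
force: [-0.4, 2.7, 3.0]
gripper_width: -0.0
finger_force: 1.9
```

Call:
send_rows(increments=[{"hand": 1,"delta_pos": [0,-0.04,0],"rot": [0,0,0]},{"hand": 1,"delta_pos": [0,-0.08,0],"rot": [0,0,0]},{"hand": 1,"delta_pos": [0,-0.12,0],"rot": [0,0,0]},{"hand": 1,"delta_pos": [0,-0.16,0],"rot": [0,0,0]},{"hand": 1,"delta_pos": [0,-0.2,0],"rot": [0,0,0]},{"hand": 1,"delta_pos": [0,-0.23,0],"rot": [0,0,0]}])

```text
time: 3.73
eef_pos: [0.5759, 0.1482, 0.081]
tcp_rot: [-0.008, 3.141, 0.003]
force: [0.3, 2.9, 4.4]
gripper_width: -0.002
finger_force: 1.6
```

Call:
send_rows(increments=[{"hand": 1,"delta_pos": [0,-0.03,0],"rot": [0,0,0]},{"hand": 1,"delta_pos": [0,-0.06,0],"rot": [0,0,0]},{"hand": 1,"delta_pos": [0,-0.06,0],"rot": [0,0,0]}])

```text
time: 3.98
eef_pos: [0.5756, 0.1452, 0.0807]
tcp_rot: [0.007, -3.142, -0.0]
force: [0.6, 1.7, 1.7]
gripper_width: 0.002
finger_force: 0.5
```

Call:
send_rows(increments=[{"hand": 1,"delta_pos": [0,-0.03,0],"rot": [0,0,0]},{"hand": 1,"delta_pos": [0,-0.03,0],"rot": [0,0,0]}])

```text
time: 4.15
eef_pos: [0.5751, 0.1439, 0.0804]
tcp_rot: [0.007, -3.14, -0.0]
force: [-0.3, -0.0, -0.2]
gripper_width: 0.0
finger_force: 0.0
```

The force fell to zero at y≈0.144, which suggests a click. I'll retreat, rise and take a check picture.

Call:
send_rows(increments=[{"hand": 1,"delta_pos": [0,0.5,0],"rot": [0,0,0]},{"hand": 1,"delta_pos": [0,0.6,-1],"rot": [0,0,0]},{"hand": 1,"delta_pos": [1,0.6,-2],"rot": [0,0,0]},{"hand": 1,"delta_pos": [2,0.6,-2],"rot": [0,0,0]},{"hand": 1,"delta_pos": [3,0.2,-2],"rot": [0,0,0]},{"hand": 1,"delta_pos": [4.2,-0.6,-2],"rot": [0,0,0]},{"hand": 1,"delta_pos": [4.2,-1.6,-2],"rot": [0,0,0]},{"hand": 1,"delta_pos": [4.2,-2.6,-2],"rot": [0,0,0]},{"hand": 1,"delta_pos": [4.2,-3.6,-2],"rot": [0,0,0]},{"hand": 1,"delta_pos": [4.2,-4.6,-2],"rot": [0,0,0]}])

```text
time: 4.98
eef_pos: [0.4068, -0.0312, 0.1604]
tcp_rot: [0.01, -3.141, -0.001]
force: [1.9, -0.4, 0.3]
gripper_width: -0.003
finger_force: 0.0
```

Run:
```python
from h import *
plan((.405,-.178,.035))
crop(robot.capture('top'),210,165,440,290,3.4,'pics/c2.png')
```

```text
t 4.9833 pos [ 0.4068 -0.0312  0.1604] f [ 1.9 -0.4  0.3] delta [ 0.066 -3.673  3.131] rot [ 0.0009 -0.0005  0.0014]
```

View pics/c2.png

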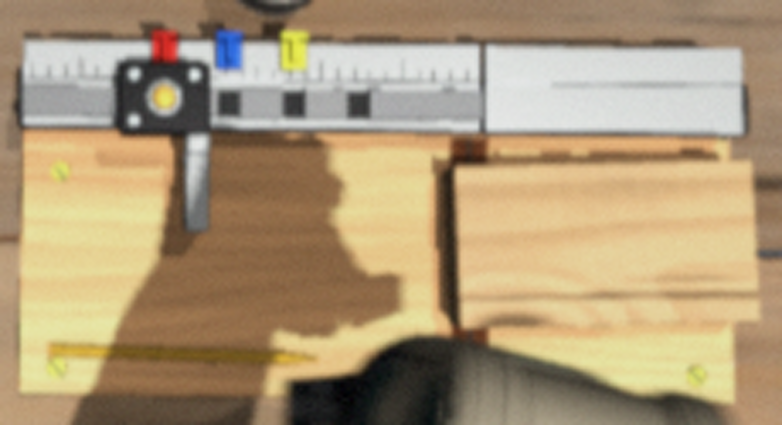

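The carriage centre (164,97) is aligned with the red clip (165,46) and the stop is clicked in. The block is undisturbed. Now I'll push it back against the fence.

Call:
send_rows(increments=[{"hand": 1,"delta_pos": [0.07,-1,0],"rot": [0,0,0]},{"hand": 1,"delta_pos": [0.07,-2,0.4],"rot": [0,0,0]},{"hand": 1,"delta_pos": [0.07,-3,1.2],"rot": [0,0,0]},{"hand": 1,"delta_pos": [0.07,-3.45,2.2],"rot": [0,0,0]},{"hand": 1,"delta_pos": [0.07,-3.45,3.13],"rot": [0,0,0]},{"hand": 1,"delta_pos": [0.07,-3.45,3.13],"rot": [0,0,0]},{"hand": 1,"delta_pos": [-0.1,-3.45,3.13],"rot": [0,0,0]},{"hand": 1,"delta_pos": [-0.25,-3.45,3.13],"rot": [0,0,0]},{"hand": 1,"delta_pos": [-0.4,-3.45,3.13],"rot": [0,0,0]},{"hand": 1,"delta_pos": [-0.5,-3.45,3.13],"rot": [0,0,0]},{"hand": 1,"delta_pos": [-0.6,-3.45,3.13],"rot": [0,0,0]}])

```text
time: 5.95
eef_pos: [0.435, -0.1673, 0.0369]
tcp_rot: [-0.011, 3.14, 0.0]
force: [-3.1, 0.5, 1.2]
gripper_width: -0.004
finger_force: 1.2
```

Call:
send_rows(increments=[{"hand": 1,"delta_pos": [-0.08,0,0],"rot": [0,0,0]},{"hand": 1,"delta_pos": [-0.16,0,0],"rot": [0,0,0]},{"hand": 1,"delta_pos": [-0.24,0,0],"rot": [0,0,0]},{"hand": 1,"delta_pos": [-0.32,0,0],"rot": [0,0,0]},{"hand": 1,"delta_pos": [-0.36,0,0],"rot": [0,0,0]}])

```text
time: 6.37
eef_pos: [0.4477, -0.1674, 0.0352]
tcp_rot: [0.008, -3.141, -0.002]
force: [-5.9, -0.4, 4.0]
gripper_width: -0.003
finger_force: 2.9
```

Call:
send_rows(increments=[{"hand": 1,"delta_pos": [-0.03,0,0],"rot": [0,0,0]},{"hand": 1,"delta_pos": [-0.05,0,0],"rot": [0,0,0]}])

```text
time: 6.53
eef_pos: [0.4477, -0.1673, 0.0348]
tcp_rot: [0.007, -3.137, -0.002]
force: [-7.2, -1.5, 4.8]
gripper_width: -0.004
finger_force: 4.1
```

Call:
send_rows(increments=[{"hand": 1,"delta_pos": [-0.05,0,0],"rot": [0,0,0]},{"hand": 1,"delta_pos": [-0.1,0,0],"rot": [0,0,0]},{"hand": 1,"delta_pos": [-0.1,0,0],"rot": [0,0,0]}])

```text
time: 6.78
eef_pos: [0.4476, -0.1669, 0.034]
tcp_rot: [0.006, -3.129, -0.001]
force: [-14.1, -2.6, 8.5]
gripper_width: 0.001
finger_force: 7.4
```

The block stopped solidly at the fence. I'll go round to its right end.

Call:
send_rows(increments=[{"hand": 1,"delta_pos": [0.5,0,0],"rot": [0,0,0]},{"hand": 1,"delta_pos": [0.9,-0.6,-0.6],"rot": [0,0,0]},{"hand": 1,"delta_pos": [0.9,-1.6,-1.4],"rot": [0,0,0]},{"hand": 1,"delta_pos": [0.9,-2.6,-1.4],"rot": [0,0,0]},{"hand": 1,"delta_pos": [0.9,-3.7,-1.4],"rot": [0,0,0]},{"hand": 1,"delta_pos": [0,-3.7,-1.4],"rot": [0,0,0]},{"hand": 1,"delta_pos": [-1.0,-3.7,-1.4],"rot": [0,0,0]},{"hand": 1,"delta_pos": [-1.4,-3.7,-1.0],"rot": [0,0,0]},{"hand": 1,"delta_pos": [-1.4,-3.7,-0.1],"rot": [0,0,0]},{"hand": 1,"delta_pos": [-1.4,-3.7,-0.1],"rot": [0,0,0]},{"hand": 1,"delta_pos": [-1.4,-3.7,-0.1],"rot": [0,0,0]}])

```text
time: 7.7
eef_pos: [0.5092, -0.3134, 0.0367]
tcp_rot: [0.008, -3.138, -0.009]
force: [-0.1, 0.5, 0.7]
gripper_width: 0.004
finger_force: 0.0
```

Run:
```python
from h import *
plan((.506,-.285,.036))
crop(robot.capture('top'),210,165,440,290,3.4,'pics/c3.png')
```

```text
t 7.7 pos [ 0.5092 -0.3134  0.0367] f [-0.1  0.5  0.7] delta [0.077 0.711 0.021] rot [ 0.0056 -0.0034  0.0004]
```

View pics/c3.png

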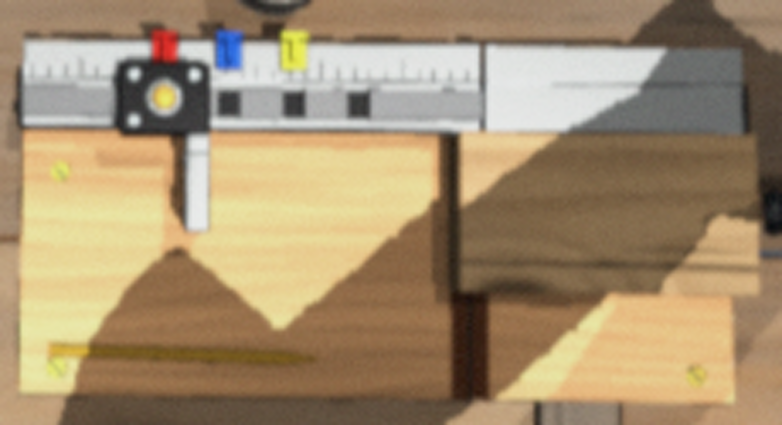

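The block is flush against the fence, with its left end at crop x≈459 and the stop arm at 208. I'll slide it along now.

Call:
send_rows(increments=[{"hand": 1,"delta_pos": [0.05,0.2,0],"rot": [0,0,0]},{"hand": 1,"delta_pos": [0.05,0.4,0],"rot": [0,0,0]},{"hand": 1,"delta_pos": [0.05,0.5,0],"rot": [0,0,0]},{"hand": 1,"delta_pos": [0.05,0.6,0],"rot": [0,0,0]},{"hand": 1,"delta_pos": [0.05,0.7,0],"rot": [0,0,0]},{"hand": 1,"delta_pos": [0.05,0.8,0],"rot": [0,0,0]},{"hand": 1,"delta_pos": [0.05,0.9,0],"rot": [0,0,0]},{"hand": 1,"delta_pos": [0.05,1.0,0],"rot": [0,0,0]},{"hand": 1,"delta_pos": [0.05,1.1,0],"rot": [0,0,0]},{"hand": 1,"delta_pos": [0.05,1.2,0],"rot": [0,0,0]}])

```text
time: 8.58
eef_pos: [0.5089, -0.267, 0.0393]
tcp_rot: [-0.008, 3.14, 0.002]
force: [-0.3, -2.8, 1.5]
gripper_width: -0.001
finger_force: 1.3
```

Call:
send_rows(increments=[{"hand": 1,"delta_pos": [0,0.1,0],"rot": [0,0,0]},{"hand": 1,"delta_pos": [0,0.2,0],"rot": [0,0,0]},{"hand": 1,"delta_pos": [0,0.3,0],"rot": [0,0,0]},{"hand": 1,"delta_pos": [0,0.4,0],"rot": [0,0,0]},{"hand": 1,"delta_pos": [0,0.5,0],"rot": [0,0,0]},{"hand": 1,"delta_pos": [0,0.6,0],"rot": [0,0,0]},{"hand": 1,"delta_pos": [0,0.7,0],"rot": [0,0,0]},{"hand": 1,"delta_pos": [0,0.8,0],"rot": [0,0,0]},{"hand": 1,"delta_pos": [0,0.9,0],"rot": [0,0,0]},{"hand": 1,"delta_pos": [0,1.0,0],"rot": [0,0,0]},{"hand": 1,"delta_pos": [0,1.1,0],"rot": [0,0,0]},{"hand": 1,"delta_pos": [0,1.2,0],"rot": [0,0,0]}])

```text
time: 9.58
eef_pos: [0.508, -0.2184, 0.039]
tcp_rot: [-0.008, 3.142, 0.003]
force: [-0.8, -2.8, 2.1]
gripper_width: -0.002
finger_force: 1.2
```

Call:
send_rows(increments=[{"hand": 1,"delta_pos": [0,0.12,0],"rot": [0,0,0]},{"hand": 1,"delta_pos": [0,0.24,0],"rot": [0,0,0]},{"hand": 1,"delta_pos": [0,0.36,0],"rot": [0,0,0]},{"hand": 1,"delta_pos": [0,0.48,0],"rot": [0,0,0]},{"hand": 1,"delta_pos": [0,0.6,0],"rot": [0,0,0]},{"hand": 1,"delta_pos": [0,0.72,0],"rot": [0,0,0]},{"hand": 1,"delta_pos": [0,0.84,0],"rot": [0,0,0]},{"hand": 1,"delta_pos": [0,0.96,0],"rot": [0,0,0]},{"hand": 1,"delta_pos": [0,1.08,0],"rot": [0,0,0]},{"hand": 1,"delta_pos": [0,1.2,0],"rot": [0,0,0]},{"hand": 1,"delta_pos": [0,1.32,0],"rot": [0,0,0]},{"hand": 1,"delta_pos": [0,1.44,0],"rot": [0,0,0]}])

```text
time: 10.58
eef_pos: [0.5076, -0.1607, 0.039]
tcp_rot: [0.008, -3.141, -0.004]
force: [1.1, -1.3, 0.8]
gripper_width: 0.0
finger_force: 0.8
```

Run:
```python
from h import *
plan((.508,-.132,.036))
crop(robot.capture('top'),210,165,440,290,3.4,'pics/c4.png')
```

```text
t 10.5833 pos [ 0.5076 -0.1607  0.039 ] f [ 1.1 -1.3  0.8] delta [-0.013  0.717  0.077] rot [ 0.0023 -0.0001  0.0003]
```

View pics/c4.png

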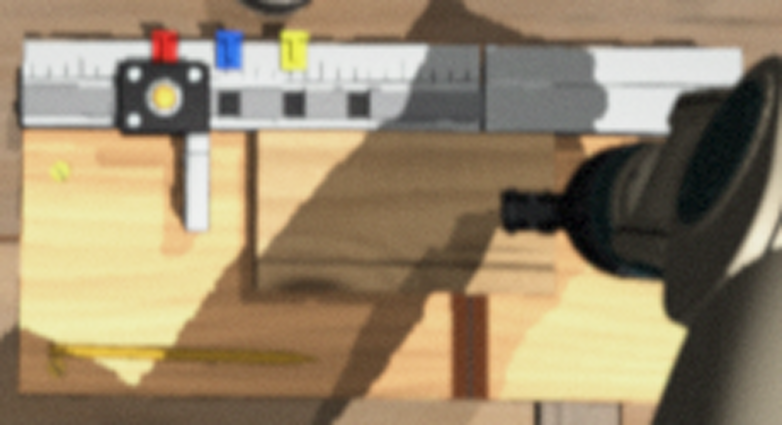

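The block is still flush, with its end at crop x≈257. The gap to the arm (209) is about 28 mm.

Call:
send_rows(increments=[{"hand": 1,"delta_pos": [0,0.08,0],"rot": [0,0,0]},{"hand": 1,"delta_pos": [0,0.16,0],"rot": [0,0,0]},{"hand": 1,"delta_pos": [0,0.24,0],"rot": [0,0,0]},{"hand": 1,"delta_pos": [0,0.32,0],"rot": [0,0,0]},{"hand": 1,"delta_pos": [0,0.4,0],"rot": [0,0,0]},{"hand": 1,"delta_pos": [0,0.45,0],"rot": [0,0,0]},{"hand": 1,"delta_pos": [0,0.5,0],"rot": [0,0,0]}])

```text
time: 11.22
eef_pos: [0.5077, -0.1411, 0.0392]
tcp_rot: [-0.008, 3.141, 0.003]
force: [-1.0, -2.0, -0.4]
gripper_width: -0.006
finger_force: 0.7
```

Call:
send_rows(increments=[{"hand": 1,"delta_pos": [0,0.03,0],"rot": [0,0,0]},{"hand": 1,"delta_pos": [0,0.06,0],"rot": [0,0,0]},{"hand": 1,"delta_pos": [0,0.09,0],"rot": [0,0,0]},{"hand": 1,"delta_pos": [0,0.09,0],"rot": [0,0,0]}])

```text
time: 11.55
eef_pos: [0.5077, -0.1375, 0.0392]
tcp_rot: [-0.008, 3.141, 0.004]
force: [0.8, -0.5, -0.7]
gripper_width: 0.004
finger_force: 0.3
```

Call:
send_rows(increments=[{"hand": 1,"delta_pos": [0,0.03,0],"rot": [0,0,0]},{"hand": 1,"delta_pos": [0,0.06,0],"rot": [0,0,0]},{"hand": 1,"delta_pos": [0,0.08,0],"rot": [0,0,0]}])

```text
time: 11.8
eef_pos: [0.5077, -0.1345, 0.0393]
tcp_rot: [-0.008, 3.141, 0.003]
force: [-1.3, -1.5, -0.3]
gripper_width: -0.003
finger_force: 0.7
```

Call:
send_rows(increments=[{"hand": 1,"delta_pos": [0,0.02,0],"rot": [0,0,0]},{"hand": 1,"delta_pos": [0,0.04,0],"rot": [0,0,0]}])

```text
time: 11.97
eef_pos: [0.5078, -0.1329, 0.0393]
tcp_rot: [-0.008, 3.141, 0.003]
force: [-0.3, -1.5, -0.6]
gripper_width: -0.0
finger_force: 0.7
```

Call:
send_rows(increments=[{"hand": 1,"delta_pos": [0,0.02,0],"rot": [0,0,0]},{"hand": 1,"delta_pos": [0,0.04,0],"rot": [0,0,0]}])

```text
time: 12.13
eef_pos: [0.5077, -0.1313, 0.0393]
tcp_rot: [-0.008, 3.141, 0.003]
force: [0.5, -1.9, -1.2]
gripper_width: 0.001
finger_force: 0.8
```

Call:
send_rows(increments=[{"hand": 1,"delta_pos": [0,0.02,0],"rot": [0,0,0]},{"hand": 1,"delta_pos": [0,0.04,0],"rot": [0,0,0]}])

```text
time: 12.3
eef_pos: [0.5076, -0.1306, 0.0393]
tcp_rot: [0.008, -3.141, 0.001]
force: [-1.3, -5.7, -1.2]
gripper_width: -0.004
finger_force: 2.9
```

Call:
send_rows(increments=[{"hand": 1,"delta_pos": [0,0.02,0],"rot": [0,0,0]},{"hand": 1,"delta_pos": [0,0.02,0],"rot": [0,0,0]}])

```text
time: 12.47
eef_pos: [0.5076, -0.1305, 0.0393]
tcp_rot: [0.007, -3.141, 0.003]
force: [0.2, -6.4, -2.8]
gripper_width: 0.001
finger_force: 3.2
```

Force rose to 6.4 N with no movement, so the block has butted. I'll retreat toward −y, rise, and move clear of the view.

Call:
send_rows(increments=[{"hand": 1,"delta_pos": [0,-0.5,0],"rot": [0,0,0]},{"hand": 1,"delta_pos": [0,-1.0,-0.5],"rot": [0,0,0]},{"hand": 1,"delta_pos": [0,-1.5,-1.5],"rot": [0,0,0]},{"hand": 1,"delta_pos": [0.5,-2.5,-2.3],"rot": [0,0,0]},{"hand": 1,"delta_pos": [1,-3.5,-2.3],"rot": [0,0,0]},{"hand": 1,"delta_pos": [1,-3.5,-2.3],"rot": [0,0,0]},{"hand": 1,"delta_pos": [1,-3.5,-2.3],"rot": [0,0,0]}])

```text
time: 13.05
eef_pos: [0.4684, -0.2724, 0.1327]
tcp_rot: [-0.002, 3.138, 0.0]
force: [1.0, -1.1, -0.1]
gripper_width: -0.0
finger_force: 0.0
```

Run:
```python
from h import *
plan((.408,-.09,.036))
crop(robot.capture('top'),210,165,440,290,3.4,'pics/c5.png')
```

```text
t 13.05 pos [ 0.4684 -0.2724  0.1327] f [ 1.  -1.1 -0.1] delta [1.514 4.561 2.414] rot [ 0.0002  0.0034 -0.0039]
```

View pics/c5.png

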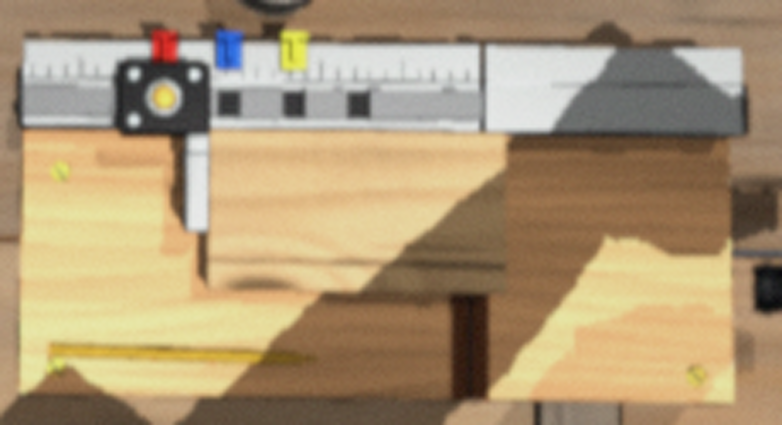

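The picture shows the block's end on the arm (crop x≈208) and its far edge along the fence (rows 133–136). The stop is centred at 164 under the red clip, the pencil is unmoved, and the arm is clear, so I'll hand in.

```bash
python3 -c "
from cell import robot;print(robot.finish_job())"
```

```text
the job is handed in; nothing more can be done
None
```

The job is handed in at about 13 s on the robot clock: the stop is clicked into the red clip's notch and the block lies flush on the fence, butted against the stop. That is from force readings and the last top picture; `finish_job` returned no verdict.

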